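# Pack a reagent bottle and a strip carton into the field-kit carrier

### The job

Pack the field kit: put the white bottle with the blue cap upright into the square well of the grey-and-blue carrier and the tall carton upright into its narrow well. The rests inside the wells are each at an unknown height, so lower each thing until you feel it come to rest and only then let go; do not drop it in and do not press it down hard. Leave the stain bottle, the specimen cup and the marker where they are.

Things in the scene. Friction and masses are not known exactly. Their poses are not given: they have to be found in the camera images.
- buffer_bottle: White round bottle with blue cap, 52 mm diameter, 120 mm tall, 0.1 to 0.2 kg, standing upright left of the carrier (it and the carton share two places, either may be nearer). Origin at the centre of its underside, z up. Straight body to about 80 mm, shoulder, cap 38 mm wide from 106 mm up. Grip it across, centred 85 to 95 mm above its underside, so the fingers stay above the carrier's rim.
- strip_box: Tall white-and-orange carton, rigid, 35 mm (its x) by 60 mm (its y) by 105 mm tall (z), 0.03 to 0.08 kg, standing upright left of the carrier. Origin at the centre of its underside. Grip it across the 35 mm width, centred 85 to 95 mm above its underside, so the fingers stay above the carrier's rim.
- carrier: Opaque grey carrier with a blue rim, fixed: 90 mm (x) by 204 mm (y) by 85 mm tall, a side handle standing out 18 mm at each y end. Origin at the centre of its underside, z up. A square well (at y +57 mm) and a narrow well (at y -60 mm), open at the top. A black rest plate fills the bottom of each, its top 17 to 61 mm below the rim, different each time, not reported.
- bottle_well (a point): Centre of the mouth of the square well (70 x 70 mm) for the bottle, at rim height (85 mm above the bench). Axes as the carrier's. Its rest plate is sprung: it yields about 1 mm for each 2 N, up to 7 mm, then is firm.
- carton_well (a point): Centre of the mouth of the narrow well (48 mm along x, 74 mm along y) for the carton, at rim height (85 mm above the bench). Axes as the carrier's: the carton goes in with its 60 mm side along this y, either way round. Its rest plate is sprung like the other: about 1 mm for each 2 N, up to 7 mm.
- stain_bottle_1: Bystander: small brown stain bottle with black dropper cap, 38 mm diameter, 112 mm tall, standing behind the carrier. Origin at the centre of its underside.
- specimen_cup_2: Bystander: specimen cup with orange lid, 52 mm diameter, 56 mm tall. Origin at the centre of its underside.
- marker_red: Bystander: white marker pen with red cap, 135 mm long along its y, 17 mm thick, lying near the front edge of the bench. Origin under its middle.
Things that resemble listed ones, but are neither listed nor needed, are in the scene too. Leave any yellow look-alike of the buffer_bottle alone.

How it is judged:
By the outcome, as a careful person would: the job done as asked, in the order asked, and still so for the second after the job is handed in, with the robot touching nothing.
It also fails if it takes over 62 s, if anything falls off the work surface, if the arm or the gripper's body presses on something with over 40 N, if the wrist force passes 120 N, or if a joint passes its speed limit or range.

### The arm

A 6-joint arm with a two-finger parallel gripper is mounted at the origin on a cart in front of the work surface, level with it; the furniture and walls round the work are solid. World frame = base frame: x ahead of the robot, y to its left, z up, the work surface at z = 0. Lengths are in mm, angles in rad, forces in N, time in s.
With the tool pointing down it reaches from about 350 to 850 mm from the base axis. Payload 8.1 kg.
Tool frame: the origin (TCP) lies between the finger pads; the fingertips stand 25 mm ahead of it and the grasp point (between the pads) lies 6 mm ahead of it; y points along the fingers, z is the direction in which the jaws open and shut, and the axes are right-handed (so a half turn about y gives the same grasp; the last joint's range is limited). The gripper opens to 85 mm and grips with 20 to 120 N. Pads are 22 mm wide; open, the fingers measure 114 mm over their backs; the gripper's body (76 mm by 85 mm) begins 54 mm behind the grasp point. The pads swing forward as they close: fully open they stand 13 mm farther back than shut.
Start: joints at [1.086, 0.13, 1.488, -0, 1.523, -0.085], TCP at [233.52, 552.697, 256.292] pointing down, gripper open.
Joint ranges: [-2.96, 2.96], [-0.89, 2.26], [0.02, 2.5], [-1.34, 4.48], [0, 2.73], [-2.66, 2.66]. Speed limits (rad/s): [2.39, 2.39, 2.79, 3.14, 3.14, 3.14].

### API

Orientations are given as a rotation vector (axis times angle).
In Python, from cell import sense, read_camera, get_calibration, job_done, search_frame gives the robot as it stands.
- The arm moves only by the tool play_rows, never from a script. Its argument "moves" is one flat list of numbers, 4 for each row, row after row: the shift along the tool's x, y, z in m, then the turn about the tool's y in rad. A call has exactly 8 rows; each row is the pose to reach, as a shift and turn from the pose commanded when the call began, along the tool's axes at that moment; what a row does not reach only later rows make up. A row lasts 1/10 s, in which the tool goes at most 50 mm and 8.59 degrees, less where a joint would pass 70% of its speed; a pose out of reach is approached as far as the arm can. A call with a gripper value outside its range is refused whole. "gripper" is the opening in per cent of the stroke, from 0 (shut) to 100 (fully open), set as the call begins (left out, the last holds). The fingers move at their own pace and stop on an object; the grip force is fixed at half the most. Time passes only in rows, so rows that repeat a pose let the fingers close, or fill a call up. It gives the time, the measured TCP pose, the force and the opening at its end, in the units of the state.
- sense(): the state, without advancing time (a new reading comes with each control period).
- read_camera(name): name is "scene" or "top" or "wrist"; returns (picture, depth): 400x640x3 uint8, red, green, blue; 400x640 float32, mm along the optical axis (not along the pixel's ray), 0 where there is no reading.
- get_calibration(name): a dict with "fx", "fy", "cx", "cy" (pixels), "origin" and "rotation" of the camera in the world; the wrist camera has in their place "T_tool_cam" (4x4, takes a point from camera to tool coordinates, whose origin is the TCP and whose axes are the tool frame's). Camera axes: x right, y down, z forward; pixel columns grow to the right and rows downward; lengths in mm; the calibration is good to about 2 mm. A picture is of the moment at which its call begins: read the wrist's pose just before it. get_calibration takes no time and is no camera call.
- job_done(): hands the job in, once; it reports no verdict.
Trained networks look in the newest picture that a camera, given by its name, has taken for a name from the list of things; names that differ only in an ending like _2 or _b are one class to them, and where a whole thing is asked for, a point or a joint stands for the part that bears it (a point fixed in the world has none). Each returns a list of dicts, best first, with "conf" (0 to 1); they miss things now and then, are a little off and sometimes report something else, mostly with a low value. They report only what shows in the picture. A call takes as long as a camera call. They do not tell look-alikes from the thing itself.
- search_frame(thing, camera): "location" ([row, column] in pixels, amid what is visible of it).
The state is a dict: "time_s": time; "qpos": joint angles; "qvel": joint speeds; "joint_torque": joint torques, N m; "ee_pos": TCP position; "tcp_rot": TCP orientation; "force": force on the tool from outside, world axes, zero at the start; "wrist_torque": the same for the moment, N m; "finger_gap": finger opening in mm.
Only numpy, scipy, OpenCV 4.12 (cv2) and the standard library are available. Lean on these libraries where they do the work, as an engineer would, in place of code of your own. Each camera call takes 0.05 s, during which the arm holds its last target.

## Working session

There is one attempt and no reset: what is moved stays moved. The work goes in short steps, Python scripts to look and compute and a tool call to move; the robot and the scene stay as the last step left them, time stands still between calls to the robot, and variables do not carry over. Pictures are saved under pics/ and viewed, and the job is handed in when it is done.

Besides the shell and the picture viewer there is one more tool, called after ">>>" in YAML: its name, and indented under it one key for each argument. play_rows: Moves the arm, as the interface text tells. Its arguments: {"type":"object","properties":{"moves":{"type":"array","items":{"type":"number"}},"gripper":{"type":"number"}},"required":["moves"]}

```bash
ls; mkdir -p pics; cat > h.py <<'E'
import numpy as np, cv2
from scipy.spatial.transform import Rotation as R
from cell import sense, read_camera, get_calibration, job_done, search_frame
def cam(name):
    s=sense(); p,d=read_camera(name); c=get_calibration(name)
    if name=="wrist":
        T=np.eye(4); T[:3,:3]=R.from_rotvec(s["tcp_rot"]).as_matrix(); T[:3,3]=s["ee_pos"]
        T=T@np.array(c["T_tool_cam"])
    else:
        T=np.eye(4); T[:3,:3]=np.array(c["rotation"]).reshape(3,3); T[:3,3]=c["origin"]
    return p,d,c,T
def pts(d,c,T):
    v,u=np.mgrid[0:d.shape[0],0:d.shape[1]]
    P=np.stack([(u-c["cx"])/c["fx"]*d,(v-c["cy"])/c["fy"]*d,d],-1)
    W=P@T[:3,:3].T+T[:3,3]; W[d<=0]=np.nan
    return W
def save(n,p): cv2.imwrite("pics/"+n,p[:,:,::-1])
E
python3 - <<'E'
from h import *
s=sense(); print(s); print(R.from_rotvec(s["tcp_rot"]).as_matrix().round(3))
for n in ["scene","top"]:
    p,d,c,T=cam(n); save(n+"0.png",p); np.savez(n+"0.npz",p=p,d=d,T=T); print(n,c)
    for t in ["buffer_bottle","strip_box","carrier","stain_bottle_1","specimen_cup_2","marker_red"]:
        r=search_frame(t,n); W=pts(d,c,T)
        for x in r[:3]:
            i,j=[int(round(a)) for a in x["location"]]
            print(n,t,round(x["conf"],2),i,j,W[i,j].round(0))
E
```

```text
pics
{'time_s': 0.0, 'qpos': array([ 1.08558243e+00,  1.31171688e-01,  1.48926764e+00,  4.36899783e-05,
        1.52298427e+00, -8.54149714e-02]), 'qvel': array([ 1.24132288e-03,  2.14221268e-05,  4.99816185e-04, -2.12245786e-05,
       -1.76344243e-04,  2.76019677e-04]), 'joint_torque': array([-3.33688340e-04, -5.69387734e+01, -5.00555134e+01, -1.74591892e-04,
        1.45450851e-02,  1.95545323e-05]), 'ee_pos': array([233.28340418, 552.25746313, 255.24448571]), 'tcp_rot': array([-1.54969778,  0.31413974, -0.31325947]), 'force': array([-0.07480261, -0.32336665, -0.02957021]), 'wrist_torque': array([-0.02475833,  0.04908733,  0.05716113]), 'finger_gap': 85.25484060621332}
[[ 0.921 -0.001  0.389]
 [-0.389 -0.002  0.921]
 [-0.    -1.    -0.002]]Traceback (most recent call last):
  File "<stdin>", line 4, in <module>
  File "h.py", line 10, in cam
    T=np.eye(4); T[:3,:3]=np.array(c["rotation"]).reshape(3,3); T[:3,3]=c["origin"]
                          ~~~~~~~~~~~~~~~~~~~~~~~~~~~~~~~^^^^^
ValueError: cannot reshape array of size 3 into shape (3,3)
```

```bash
sed -i 's/np.array(c\["rotation"\]).reshape(3,3)/R.from_rotvec(c["rotation"]).as_matrix()/' h.py
python3 - <<'E'
from h import *
for n in ["scene","top"]:
    p,d,c,T=cam(n); save(n+"0.png",p); np.savez(n+"0.npz",p=p,d=d,T=T); print(n,c)
    W=pts(d,c,T)
    for t in ["buffer_bottle","strip_box","carrier"]:
        r=search_frame(t,n)
        for x in r[:3]:
            i,j=[int(round(a)) for a in x["location"]]
            print(n,t,round(x["conf"],2),i,j,W[i,j].round(0))
print(sense()["time_s"])
E
```

```text
scene {'fx': 446.7964111973164, 'fy': 446.7964111973164, 'cx': 318.30691164406596, 'cy': 201.16053615953325, 'origin': array([ 174.05861782, -647.65278875,  946.54886021]), 'rotation': array([-2.36166102,  0.5744823 , -0.23128588])}
scene buffer_bottle 0.88 206 266 [409.  73.  81.]
scene buffer_bottle 0.82 205 305 [502.  36.  75.]
scene buffer_bottle 0.55 178 287 [500. 141.  79.]
scene strip_box 0.88 157 252 [445. 257.  84.]
scene carrier 0.63 283 335 [ 466. -191.   52.]
top {'fx': 469.732068428621, 'fy': 469.732068428621, 'cx': 313.4339648511585, 'cy': 203.2018254968135, 'origin': array([ 463.69486997,   60.79345339, 1080.19303978]), 'rotation': array([-2.18537078,  2.18492116, -0.09838407])}
top buffer_bottle 0.78 219 306 [508.  67. 120.]
top buffer_bottle 0.63 223 259 [500. 163. 118.]
top strip_box 0.66 244 205 [457. 274. 108.]
top carrier 0.75 234 418 [ 478. -171.   84.]
0.45
```

View pics/scene0.png

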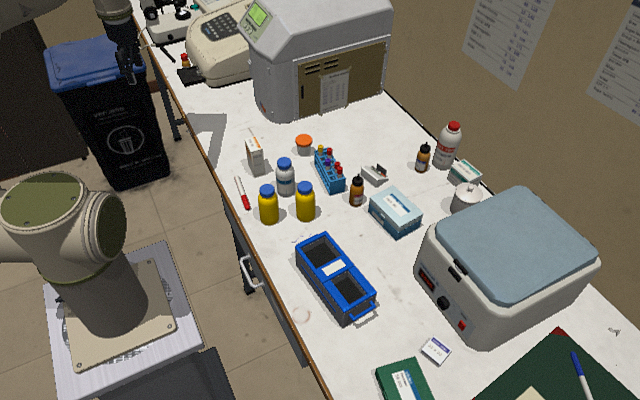

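View pics/top0.png

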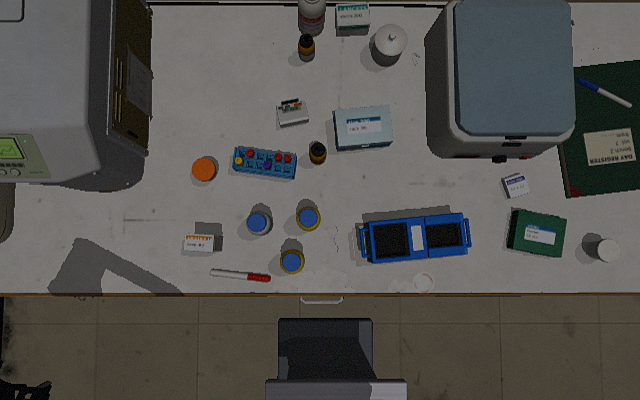

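```bash
python3 - <<'E'
from h import *
for n in ["top","scene"]:
    z=np.load(n+"0.npz"); p,d,T=z["p"],z["d"],z["T"]; c=get_calibration(n); W=pts(d,c,T)
    hsv=cv2.cvtColor(p,cv2.COLOR_RGB2HSV); H=hsv[...,0].astype(int)
    X,Y,Z=W[...,0],W[...,1],W[...,2]
    blue=(H>95)&(H<125)&(hsv[...,1]>120)
    m=blue&(np.hypot(X-505,Y-163)<40)&(Z>100)
    print(n,"cap",m.sum(),np.nanmean(W[m],0).round(1),np.percentile(W[m],[2,98],axis=0).round(1).tolist())
    a=(np.hypot(X-505,Y-163)<45)&(Z>20)
    print("all bottle",np.percentile(W[a],[1,50,99],axis=0).round(1).tolist())
    m=(np.hypot(X-457,Y-275)<60)&(Z>98)
    q=W[m][:,:2].astype(np.float32); r=cv2.minAreaRect(q); print("carton",m.sum(),np.nanmedian(W[m],0).round(1),r)
    m=(abs(X-475)<90)&(abs(Y+165)<140)&(Z>78)&(Z<92)&blue
    q=W[m][:,:2].astype(np.float32); r=cv2.minAreaRect(q); print("carrier",m.sum(),np.nanmedian(W[m],0).round(1),r)
    bench=W[(abs(X-560)<40)&(abs(Y+30)<40)]; print("bench",np.nanmedian(bench,0))
p=np.load("top0.npz")["p"]; q=np.load("scene0.npz")["p"]
a=cv2.resize(p[200:280,175:475],(790,211),interpolation=2); b=cv2.resize(q[130:330,225:405],(400,360)[:2],interpolation=2)
b=cv2.resize(q[125:235,225:385],(790,380)); b=b[:380]
save("crop0.png",np.vstack([a,b]))
E
```

```text
top cap 262 [501.9 167.8 119.8] [[486.0, 150.6, 116.3], [518.6, 184.7, 123.0]]
all bottle [[476.8, 143.2, 28.5], [500.3, 163.5, 116.8], [524.9, 191.3, 123.0]]
carton 506 [459.5 287.8 104.7] ((460.54217529296875, 288.44366455078125), (61.02015686035156, 35.080623626708984), 89.88289642333984)
carrier 1851 [ 472.  -183.2   84.7] ((471.19873046875, -169.21202087402344), (88.60124206542969, 203.27023315429688), 5.571624279022217)
bench [ 5.60285771e+02 -2.96744357e+01 -3.77276057e-01]
scene cap 140 [501.5 161.4 117.6] [[486.0, 146.1, 109.6], [518.4, 179.6, 122.1]]
all bottle [[478.4, 138.9, 21.8], [497.6, 150.0, 83.7], [525.6, 179.0, 121.5]]
carton 203 [461.3 280.9 104. ] ((462.3681640625, 284.58209228515625), (65.69427490234375, 35.74419021606445), 86.47675323486328)
carrier 1467 [ 465.8 -191.2   83.8] ((471.6432800292969, -171.5065155029297), (89.95784759521484, 206.11883544921875), 5.749331474304199)
bench [568.4483314  -26.535784    -0.93417663]
```

View pics/crop0.png

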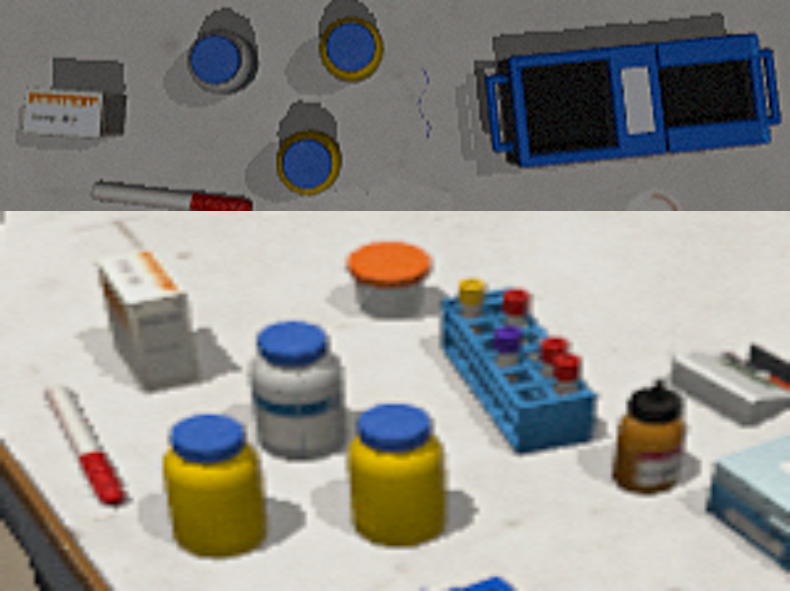

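```bash
cat >> h.py <<'E'
def goal(x,y,z,yaw):
    "tool shift (m) and turn to TCP target; yaw deg of jaw axis"
    s=sense(); M=R.from_rotvec(s["tcp_rot"]).as_matrix(); v=M.T@(np.array([x,y,z])-s["ee_pos"])
    cy=np.degrees(np.arctan2(M[1,2],M[0,2])); t=-(yaw-cy)
    print("t",round(s["time_s"],2),"pos",s["ee_pos"].round(1),"yaw",cy.round(2),"F",s["force"].round(2),"gap",round(s["finger_gap"],1),"q",s["qpos"].round(2))
    print("shift m",(v/1000).round(4),"turn",np.radians(t).round(4),"down tilt",M[:,1].round(4))
E
python3 - <<'E'
from h import *
goal(440,215,256,5.6)
print(get_calibration("wrist"))
E
```

```text
t 0.45 pos [233.5 552.6 256.2] yaw 67.09 F [ 0.03  0.59 -0.06] gap 85.4 q [ 1.09  0.13  1.49  0.    1.52 -0.09]
shift m [ 3.216e-01  2.000e-04 -2.307e-01] turn 1.0733 down tilt [-1.e-04 -2.e-04 -1.e+00]
{'fx': 319.5696174959469, 'fy': 319.5696174959469, 'cx': 315.2581689584622, 'cy': 200.68728151456617, 'T_tool_cam': array([[ 4.89637162e-04,  9.47745628e-01,  3.19026621e-01,
        -8.27443306e+01],
       [ 1.42766655e-04, -3.19026723e-01,  9.47745710e-01,
        -1.18360066e+02],
       [ 9.99999870e-01, -4.18505156e-04, -2.91513812e-04,
        -2.03879896e+00],
       [ 0.00000000e+00,  0.00000000e+00,  0.00000000e+00,
         1.00000000e+00]])}
```

>>> play_rows:
  moves: [0.04,0,-0.029,0.134,0.08,0,-0.058,0.268,0.12,0,-0.087,0.402,0.16,0,-0.115,0.536,0.2,0,-0.144,0.67,0.24,0,-0.173,0.805,0.28,0,-0.202,0.94,0.322,0,-0.231,1.073]
  gripper: 100

```text
time_s: 1.25
ee_pos: [440.3, 213.7, 256.7]
tcp_rot: [-1.251, 1.14, -1.141]
force: [1.5, 0.7, 0.6]
finger_gap: 85.6
```

>>> play_rows:
  moves: [0,0,0,0,0,0,0,0,0,0,0,0,0,0,0,0,0,0,0,0,0,0,0,0,0,0,0,0,0,0,0,0]

```text
time_s: 2.05
ee_pos: [439.5, 215.7, 256.3]
tcp_rot: [-1.254, 1.136, -1.136]
force: [0.1, -0.3, 0.4]
finger_gap: 84.9
```

```bash
cat > look.py <<'E'
from h import *
import sys
n=sys.argv[1]; goal(440,215,256,5.6)
p,d,c,T=cam("wrist"); save(n+".png",p); np.savez(n+".npz",p=p,d=d,T=T); W=pts(d,c,T)
hsv=cv2.cvtColor(p,cv2.COLOR_RGB2HSV); H=hsv[...,0].astype(int); X,Y,Z=W[...,0],W[...,1],W[...,2]
blue=(H>95)&(H<125)&(hsv[...,1]>120)
m=blue&(np.hypot(X-502,Y-165)<35)&(Z>114)
if m.any():
    print("cap top",m.sum(),np.nanmean(W[m],0).round(1),np.percentile(W[m],[2,98],axis=0).round(1).tolist(), cv2.minEnclosingCircle(W[m][:,:2].astype(np.float32)))
m=(np.hypot(X-460,Y-286)<60)&(Z>98)
if m.any(): print("carton",m.sum(),np.nanmedian(W[m],0).round(1),cv2.minAreaRect(W[m][:,:2].astype(np.float32)))
m=(abs(X-475)<90)&(abs(Y+165)<140)&(Z>76)&(Z<92)&blue
if m.any(): print("carrier",m.sum(),np.nanmedian(W[m],0).round(1),cv2.minAreaRect(W[m][:,:2].astype(np.float32)))
print("bench",np.nanmedian(Z[(Z<15)]))
for t in ["buffer_bottle","strip_box","carrier"]:
    for x in search_frame(t,"wrist")[:3]: print(t,x,W[tuple(int(a) for a in x["location"])].round(0))
E
python3 look.py w1
```

```text
t 2.05 pos [439.5 215.7 256.3] yaw 5.65 F [ 0.1  -0.26  0.4 ] gap 84.9 q [ 0.35 -0.17  1.79  0.    1.53  0.25]
shift m [0.0008 0.0003 0.0004] turn 0.0009 down tilt [-0. -0. -1.]
cap top 774 [499.2 172.4 120.6] [[483.8, 152.1, 119.3], [516.5, 184.4, 122.0]] ((500.798828125, 167.9275665283203), 18.310440063476562)
carton 8271 [465.8 234.5 298.7] ((462.26324462890625, 272.9535827636719), (43.64851379394531, 91.88019561767578), 5.941884994506836)
bench 0.15898150622604135
buffer_bottle {'location': [317.0, 363.3], 'conf': 0.92} [502.  79.  95.]
buffer_bottle {'location': [283.6, 289.6], 'conf': 0.79} [422. 115.  99.]
buffer_bottle {'location': [231.5, 370.2], 'conf': 0.71} [491. 183. 109.]
strip_box {'location': [104.9, 352.1], 'conf': 0.74} [460. 290. 105.]
carrier {'location': [359.8, 309.4], 'conf': 0.67} [457. -71.   7.]
```

View pics/w1.png

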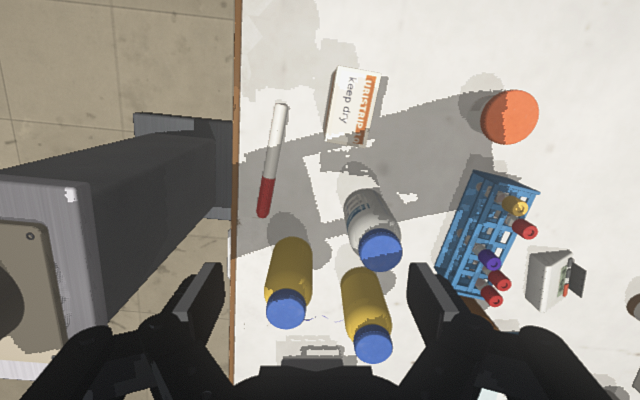

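```bash
sed -i 's/(Z>98)$/(Z>98)\&(Z<112)/' look.py; python3 - <<'E'
from h import *
z=np.load("w1.npz"); c=get_calibration("wrist"); W=pts(z["d"],c,z["T"]); X,Y,Z=W[...,0],W[...,1],W[...,2]
m=(np.hypot(X-460,Y-286)<50)&(Z>98)&(Z<112); m[200:]=0
print(m.sum(),np.median(W[m],0),cv2.minAreaRect(W[m][:,:2].astype(np.float32)))
goal(501,168,175,5.6)
E
```

```text
3345 [460.38269316 288.85907519 105.91779618] ((460.5944519042969, 287.2402038574219), (60.13542175292969, 35.5309944152832), 86.41769409179688)
t 2.25 pos [439.7 215.5 256.3] yaw 5.62 F [ 0.11 -0.13  0.39] gap 85.2 q [ 0.35 -0.17  1.79 -0.    1.53  0.25]
shift m [0.0532 0.0813 0.0564] turn 0.0003 down tilt [ 1.e-04 -0.e+00 -1.e+00]
```

>>> play_rows:
  moves: [0.027,0.02,0.028,0,0.053,0.05,0.056,0,0.053,0.085,0.056,0,0.053,0.11,0.056,0,0.053,0.13,0.056,0,0.053,0.15,0.056,0,0.053,0.162,0.056,0,0.053,0.162,0.056,0]

```text
time_s: 3.05
ee_pos: [499.2, 167.8, 92.3]
tcp_rot: [-1.257, 1.139, -1.136]
force: [-0.8, 0.0, -0.3]
finger_gap: 85.0
```

```bash
python3 - <<'E'
from h import *
goal(501,168,94,5.6)
E
```

```text
t 3.05 pos [499.2 167.8  92.3] yaw 5.61 F [-0.8   0.03 -0.28] gap 85.0 q [0.23 0.08 1.85 0.   1.21 0.13]
shift m [-0.     -0.0017  0.0018] turn 0.0001 down tilt [-3.6e-03 -8.0e-04 -1.0e+00]
```

Settle slightly and close.

>>> play_rows:
  moves: [0,0,0.001,0,0,0,0.001,0,0,0,0.001,0,0,0,0.001,0,0,0,0.001,0,0,0,0.001,0,0,0,0.001,0,0,0,0.001,0]
  gripper: 0

```text
time_s: 3.85
ee_pos: [503.0, 168.7, 96.3]
tcp_rot: [-1.251, 1.134, -1.138]
force: [0.2, -0.9, 6.3]
finger_gap: 49.0
```

>>> play_rows:
  moves: [0,0,0,0,0,0,0,0,0,-0.002,0,0,0,-0.004,0,0,0,-0.007,0,0,0,-0.01,0,0,0,-0.01,0,0,0,-0.01,0,0]

```text
time_s: 4.65
ee_pos: [501.6, 168.3, 104.4]
tcp_rot: [-1.254, 1.137, -1.137]
force: [-0.1, 0.4, -1.0]
finger_gap: 48.4
```

```bash
python3 - <<'E'
from h import *
goal(500,170,256,5.6)
p,d,c,T=cam("wrist"); save("w2.png",p)
E
```

```text
t 4.65 pos [501.6 168.3 104.4] yaw 5.61 F [-0.09  0.36 -0.98] gap 48.4 q [ 0.23  0.07  1.84 -0.    1.23  0.13]
shift m [-0.0018 -0.1516 -0.0014] turn 0.0002 down tilt [ 1.e-04  0.e+00 -1.e+00]
```

View pics/w2.png

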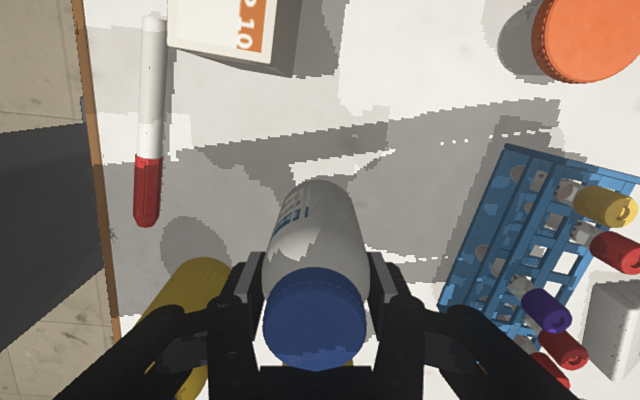

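>>> play_rows:
  moves: [0,-0.02,0,0,0,-0.05,0,0,0,-0.08,0,0,0,-0.11,0,0,0,-0.14,0,0,0.02,-0.15,-0.004,0,0.05,-0.15,-0.011,0,0.08,-0.15,-0.018,0]

```text
time_s: 5.5
ee_pos: [491.5, 86.4, 254.8]
tcp_rot: [-1.254, 1.135, -1.136]
force: [-0.1, 0.1, -1.2]
finger_gap: 48.3
```

```bash
python3 - <<'E'
from h import *
goal(466,-113,254,5.6)
z=np.load("top0.npz"); p,d,T=z["p"],z["d"],z["T"]; c=get_calibration("top"); W=pts(d,c,T)
X,Y,Z=W[...,0],W[...,1],W[...,2]
a=np.radians(5.6); C=np.array([471.3,-170]); D=W[...,:2]-C
lx=D[...,0]*np.cos(a)+D[...,1]*np.sin(a); ly=-D[...,0]*np.sin(a)+D[...,1]*np.cos(a)
for nm,y0 in (("sq",57),("nar",-60)):
    m=(abs(lx)<44)&(abs(ly-y0)<40)&(Z<78)
    print(nm,m.sum(),"lx",np.percentile(lx[m],[1,99]).round(1),"ly",np.percentile(ly[m],[1,99]).round(1),"Z",np.percentile(Z[m],[5,50,95]).round(1))
p,d,c,T=cam("top"); save("top1.png",p)
p,d,c,T=cam("wrist"); save("w3.png",p)
E
```

```text
t 5.5 pos [491.5  86.4 254.8] yaw 5.69 F [-0.07  0.07 -1.22] gap 48.3 q [ 0.07 -0.15  1.77 -0.    1.52 -0.03]
shift m [ 0.1958  0.0008 -0.0451] turn 0.0016 down tilt [ 9.e-04 -0.e+00 -1.e+00]
sq 1067 lx [-35.8  34.2] ly [21.7 88.3] Z [52.5 57.5 65.2]
nar 770 lx [-24.9  23. ] ly [-92.7 -24.3] Z [48.6 63.1 69. ]
```

View pics/w3.png

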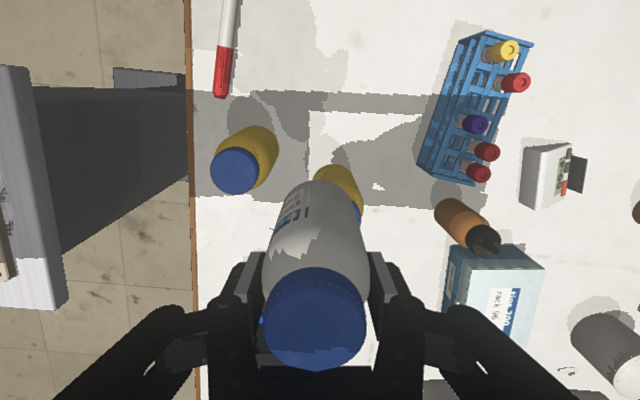

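>>> play_rows:
  moves: [0.04,0,-0.01,0,0.08,0,-0.019,0,0.12,0,-0.028,0,0.16,0,-0.037,0,0.185,0.01,-0.044,0,0.195,0.03,-0.046,0,0.196,0.05,-0.046,0,0.196,0.055,-0.046,0]

```text
time_s: 6.4
ee_pos: [463.5, -112.3, 196.6]
tcp_rot: [-1.255, 1.141, -1.134]
force: [0.0, -0.0, -0.3]
finger_gap: 48.6
```

>>> play_rows:
  moves: [0,0,0,0,0,0,0,0,0,0,0,0,0,0,0,0,0,0,0,0,0,0,0,0,0,0,0,0,0,0,0,0]

```text
time_s: 7.2
ee_pos: [464.9, -112.7, 199.3]
tcp_rot: [-1.254, 1.137, -1.137]
force: [-0.4, -0.4, -0.9]
finger_gap: 48.6
```

```bash
python3 - <<'E'
from h import *
goal(465.1,-113.3,180,5.6)
p,d,c,T=cam("wrist"); save("w4.png",p)
p,d,c,T=cam("scene"); save("s4.png",cv2.resize(p[180:350,240:440],(800,680))[:600])
p,d,c,T=cam("top"); save("t4.png",cv2.resize(p[190:290,330:490],(800,500)))
E
```

```text
t 7.2 pos [ 464.9 -112.7  199.3] yaw 5.61 F [-0.38 -0.44 -0.93] gap 48.6 q [-0.34 -0.17  1.89  0.    1.42 -0.44]
shift m [0.0007 0.0193 0.0002] turn 0.0002 down tilt [ 0.  0. -1.]
```

View pics/w4.png

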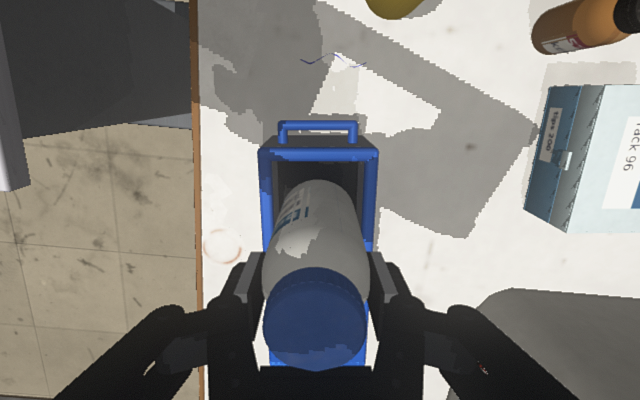

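View pics/s4.png

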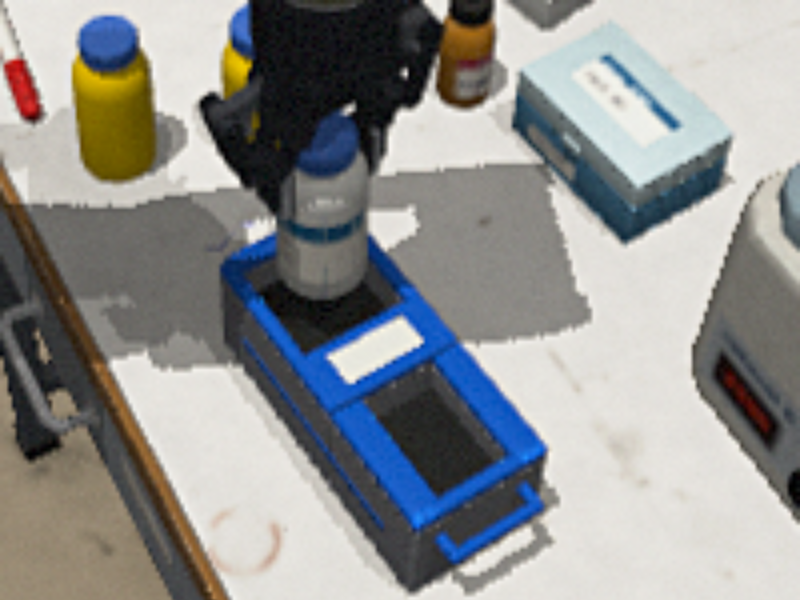

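>>> play_rows:
  moves: [0.001,0.005,0,0,0.001,0.01,0,0,0.001,0.015,0,0,0.001,0.02,0,0,0.001,0.024,0,0,0.001,0.027,0,0,0.001,0.029,0,0,0.001,0.03,0,0]

```text
time_s: 8.15
ee_pos: [464.9, -113.6, 169.1]
tcp_rot: [-1.254, 1.137, -1.137]
force: [-0.5, 0.1, -1.2]
finger_gap: 48.6
```

>>> play_rows:
  moves: [0,0.001,0,0,0,0.002,0,0,0,0.003,0,0,0,0.004,0,0,0,0.005,0,0,0,0.005,0,0,0,0.005,0,0,0,0.005,0,0]

```text
time_s: 8.95
ee_pos: [465.0, -113.6, 164.3]
tcp_rot: [-1.254, 1.137, -1.137]
force: [0.3, -0.8, -1.2]
finger_gap: 49.0
```

>>> play_rows:
  moves: [0,0.001,0,0,0,0.002,0,0,0,0.003,0,0,0,0.004,0,0,0,0.005,0,0,0,0.005,0,0,0,0.005,0,0,0,0.005,0,0]

```text
time_s: 9.75
ee_pos: [465.0, -113.6, 159.3]
tcp_rot: [-1.254, 1.137, -1.137]
force: [0.5, -1.0, -1.4]
finger_gap: 48.3
```

>>> play_rows:
  moves: [0,0.001,0,0,0,0.002,0,0,0,0.003,0,0,0,0.004,0,0,0,0.004,0,0,0,0.004,0,0,0,0.004,0,0,0,0.004,0,0]

```text
time_s: 10.55
ee_pos: [465.0, -113.7, 155.4]
tcp_rot: [-1.254, 1.137, -1.137]
force: [0.4, 0.4, -2.0]
finger_gap: 48.6
```

```bash
python3 - <<'E'
from h import *
goal(465.1,-113.3,150,5.6)
E
```

```text
t 10.55 pos [ 465.  -113.7  155.4] yaw 5.61 F [ 0.38  0.39 -2.04] gap 48.6 q [-0.35 -0.13  1.94 -0.    1.34 -0.44]
shift m [-0.0004  0.0054  0.0001] turn 0.0002 down tilt [ 1.e-04 -1.e-04 -1.e+00]
```

>>> play_rows:
  moves: [0,0.001,0,0,0,0.002,0,0,0,0.003,0,0,0,0.004,0,0,0,0.004,0,0,0,0.004,0,0,0,0.004,0,0,0,0.004,0,0]

```text
time_s: 11.35
ee_pos: [465.1, -113.7, 151.5]
tcp_rot: [-1.254, 1.136, -1.137]
force: [-1.1, -0.1, 3.0]
finger_gap: 48.6
```

>>> play_rows:
  moves: [0,0.001,0,0,0,0.001,0,0,0,0.001,0,0,0,0.001,0,0,0,0.001,0,0,0,0.001,0,0,0,0.001,0,0,0,0.001,0,0]

```text
time_s: 12.15
ee_pos: [465.1, -113.7, 150.5]
tcp_rot: [-1.254, 1.136, -1.137]
force: [-1.4, -0.2, 5.1]
finger_gap: 48.9
```

>>> play_rows:
  moves: [0,-0.0005,0,0,0,-0.001,0,0,0,-0.0015,0,0,0,-0.0015,0,0,0,-0.0015,0,0,0,-0.0015,0,0,0,-0.0015,0,0,0,-0.0015,0,0]

```text
time_s: 12.95
ee_pos: [465.0, -113.7, 151.8]
tcp_rot: [-1.254, 1.137, -1.137]
force: [0.4, -0.3, 2.5]
finger_gap: 48.4
```

>>> play_rows:
  moves: [0,0,0,0,0,0,0,0,0,0,0,0,0,0,0,0,0,0,0,0,0,0,0,0,0,0,0,0,0,0,0,0]
  gripper: 100

```text
time_s: 13.75
ee_pos: [465.0, -113.6, 151.8]
tcp_rot: [-1.254, 1.137, -1.137]
force: [0.0, 0.2, 0.3]
finger_gap: 85.6
```

```bash
python3 - <<'E'
from h import *
goal(460,288,256,-3)
p,d,c,T=cam("wrist"); save("w5.png",p)
E
```

```text
t 13.75 pos [ 465.  -113.6  151.8] yaw 5.61 F [0.01 0.19 0.34] gap 85.6 q [-0.35 -0.13  1.94  0.    1.33 -0.44]
shift m [-0.4002 -0.1042  0.0343] turn 0.1503 down tilt [ 0. -0. -1.]
```

View pics/w5.png

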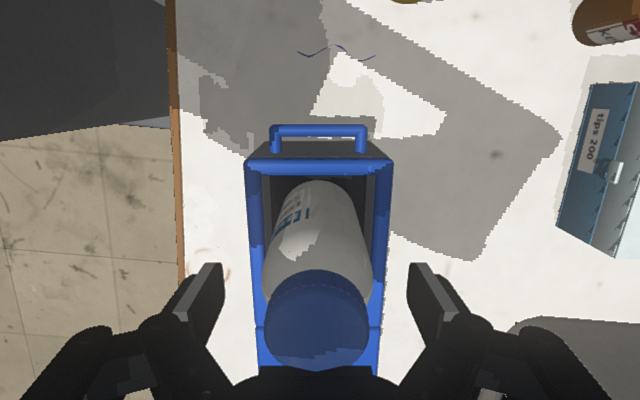

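>>> play_rows:
  moves: [0,-0.03,0,0,0,-0.07,0,0,-0.01,-0.1,0.001,0.02,-0.05,-0.104,0.004,0.04,-0.1,-0.104,0.009,0.06,-0.15,-0.104,0.013,0.08,-0.2,-0.104,0.017,0.1,-0.25,-0.104,0.022,0.12]

```text
time_s: 14.6
ee_pos: [462.0, 138.4, 256.1]
tcp_rot: [-1.197, 1.226, -1.227]
force: [0.6, 0.2, -0.4]
finger_gap: 85.3
```

```bash
python3 - <<'E'
from h import *
goal(460.5,260,230,-3)
E
```

```text
t 14.6 pos [462.  138.4 256.1] yaw -1.33 F [ 0.65  0.24 -0.39] gap 85.3 q [ 0.18 -0.19  1.81 -0.    1.53  0.21]
shift m [-0.1215  0.0261 -0.0044] turn 0.0292 down tilt [ 9.e-04  1.e-04 -1.e+00]
```

>>> play_rows:
  moves: [-0.04,0,-0.002,0.029,-0.08,0,-0.004,0.029,-0.121,0,-0.004,0.029,-0.121,0,-0.004,0.029,-0.121,0,-0.004,0.029,-0.121,0,-0.004,0.029,-0.121,0,-0.004,0.029,-0.121,0,-0.004,0.029]

```text
time_s: 15.4
ee_pos: [461.4, 256.6, 255.9]
tcp_rot: [-1.184, 1.248, -1.248]
force: [-0.1, -0.1, 0.0]
finger_gap: 85.8
```

```bash
python3 look.py w6 | grep -v bottle; python3 - <<'E'
from h import *
z=np.load("w6.npz"); c=get_calibration("wrist"); W=pts(z["d"],c,z["T"]); X,Y,Z=W[...,0],W[...,1],W[...,2]
m=(np.hypot(X-460,Y-286)<50)&(Z>98)&(Z<112)
print(m.sum(),np.median(W[m],0),cv2.minAreaRect(W[m][:,:2].astype(np.float32)))
E
```

```text
t 15.4 pos [461.4 256.6 255.9] yaw -3.01 F [-0.07 -0.1   0.03] gap 85.8 q [ 0.41 -0.07  1.69 -0.    1.52  0.46]
shift m [ 0.0426 -0.0001 -0.0191] turn -0.1503 down tilt [ 2.e-04 -0.e+00 -1.e+00]
carton 2934 [460.7 289.4 105.9] ((460.5364990234375, 287.2411804199219), (60.162296295166016, 35.37903594970703), 86.31828308105469)
bench 0.13090203956022606
strip_box {'location': [150.2, 315.1], 'conf': 0.91} [462. 292. 106.]
2934 [460.68641419 289.38664285 105.8533029 ] ((460.5364990234375, 287.2411804199219), (60.162296295166016, 35.37903594970703), 86.31828308105469)
```

View pics/w6.png

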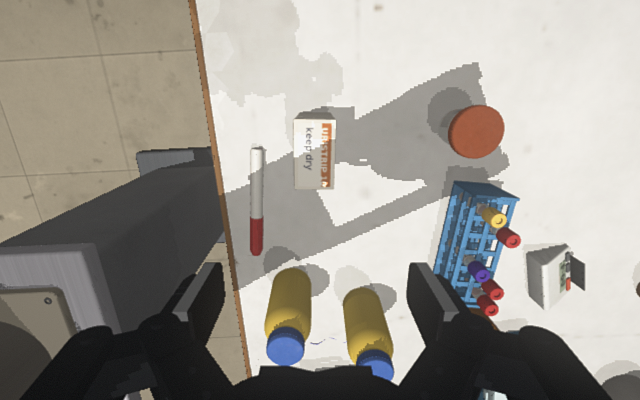

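>>> play_rows:
  moves: [-0.02,0.01,-0.001,0.012,-0.0306,0.04,-0.0025,0.012,-0.0306,0.075,-0.0025,0.012,-0.0306,0.105,-0.0025,0.012,-0.0306,0.13,-0.0025,0.012,-0.0306,0.15,-0.0025,0.012,-0.0306,0.159,-0.0025,0.012,-0.0306,0.16,-0.0025,0.012]

```text
time_s: 16.4
ee_pos: [459.3, 287.7, 94.6]
tcp_rot: [-1.181, 1.257, -1.255]
force: [-0.9, 0.7, -0.7]
finger_gap: 85.4
```

>>> play_rows:
  moves: [0,0,0,0,0,0,0,0,0,0,0,0,0,0,0,0,0,0,0,0,0,0,0,0,0,0,0,0,0,0,0,0]
  gripper: 0

```text
time_s: 17.2
ee_pos: [461.1, 288.7, 97.1]
tcp_rot: [-1.176, 1.254, -1.256]
force: [0.6, 0.2, 6.1]
finger_gap: 34.3
```

>>> play_rows:
  moves: [0,0,0,0,0,0,0,0,0,0,0,0,0,-0.005,0,0,0,-0.01,0,0,0,-0.01,0,0,0,-0.01,0,0,0,-0.01,0,0]

```text
time_s: 18.0
ee_pos: [459.9, 288.2, 105.6]
tcp_rot: [-1.179, 1.256, -1.255]
force: [-0.2, -0.3, -0.1]
finger_gap: 34.6
```

```bash
python3 - <<'E'
from h import *
goal(460,288,256,-3.7)
p,d,c,T=cam("wrist"); save("w7.png",p)
E
```

```text
t 18.0 pos [459.9 288.2 105.6] yaw -3.61 F [-0.16 -0.31 -0.09] gap 34.6 q [ 0.47  0.1   1.8  -0.    1.24  0.53]
shift m [ 0.0002 -0.1504  0.    ] turn 0.0016 down tilt [-4.e-04 -2.e-04 -1.e+00]
```

View pics/w7.png

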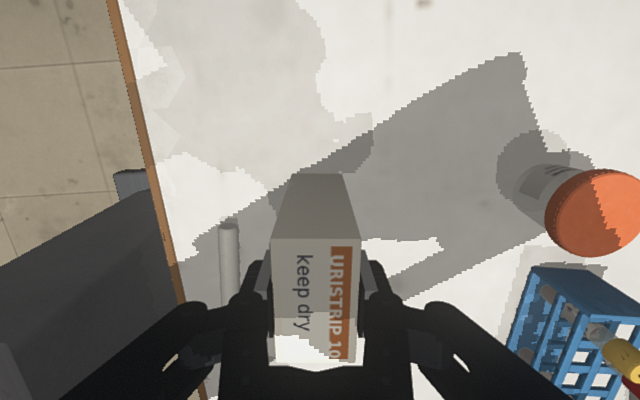

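>>> play_rows:
  moves: [0,-0.02,0,0,0,-0.06,0,0,0,-0.1,0,0,0,-0.14,0,0,0.01,-0.175,0,0,0.03,-0.2,0,0,0.065,-0.205,0,0,0.11,-0.205,0,0]

```text
time_s: 18.85
ee_pos: [453.6, 178.5, 312.5]
tcp_rot: [-1.177, 1.252, -1.254]
force: [1.4, -1.5, -0.9]
finger_gap: 34.1
```

```bash
python3 - <<'E'
from h import *
goal(476.6,-228.7,310,5.6)
E
```

```text
t 18.85 pos [453.6 178.5 312.5] yaw -3.48 F [ 1.4  -1.49 -0.94] gap 34.1 q [ 0.27 -0.2   1.71  0.    1.63  0.33]
shift m [0.405  0.0021 0.0477] turn -0.1585 down tilt [ 0.0029  0.001  -1.    ]
```

>>> play_rows:
  moves: [0.048,0,0.006,-0.02,0.096,0,0.012,-0.04,0.144,0,0.017,-0.06,0.192,0,0.023,-0.08,0.24,0,0.029,-0.1,0.288,0,0.035,-0.12,0.336,0,0.04,-0.14,0.375,0,0.045,-0.159]

```text
time_s: 19.65
ee_pos: [474.0, -201.2, 310.6]
tcp_rot: [-1.253, 1.139, -1.139]
force: [0.4, 0.7, -1.2]
finger_gap: 34.4
```

>>> play_rows:
  moves: [0.015,0,0.001,0,0.025,0,0.001,0,0.028,0,0.001,0,0.028,0,0.001,0,0.028,0,0.001,0,0.028,0,0.001,0,0.028,0,0.001,0,0.028,0,0.001,0]

```text
time_s: 20.45
ee_pos: [478.3, -225.9, 310.9]
tcp_rot: [-1.253, 1.137, -1.138]
force: [-0.9, 0.5, -0.1]
finger_gap: 34.3
```

```bash
python3 - <<'E'
from h import *
goal(476.6,-228.7,200,5.6)
p,d,c,T=cam("top"); save("t8.png",cv2.resize(p[190:290,330:490],(800,500)))
p,d,c,T=cam("wrist"); save("w8.png",p)
E
```

```text
t 20.45 pos [ 478.3 -225.9  310.9] yaw 5.54 F [-0.89  0.54 -0.06] gap 34.3 q [-0.54 -0.08  1.6   0.    1.62 -0.63]
shift m [ 0.0026  0.1109 -0.002 ] turn -0.001 down tilt [ 2.e-04 -1.e-04 -1.e+00]
```

View pics/w8.png

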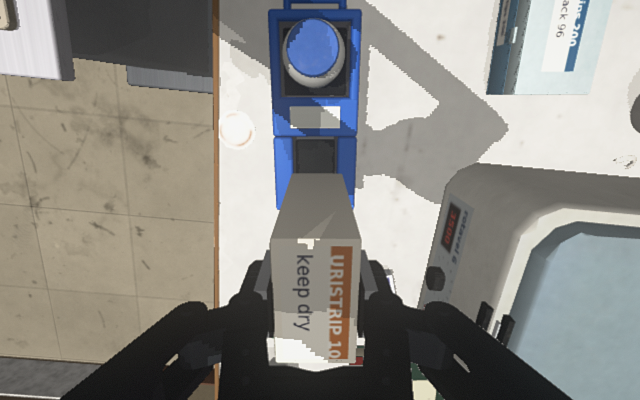

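```bash
python3 - <<'E'
from h import *
p,d,c,T=cam("wrist"); W=pts(d,c,T); X,Y,Z=W[...,0],W[...,1],W[...,2]
np.savez("w8.npz",p=p,d=d,T=T)
hsv=cv2.cvtColor(p,cv2.COLOR_RGB2HSV); H=hsv[...,0].astype(int); blue=(H>95)&(H<125)&(hsv[...,1]>120)
a=np.radians(5.6); C=np.array([470.7,-170]); D=W[...,:2]-C
lx=D[...,0]*np.cos(a)+D[...,1]*np.sin(a); ly=-D[...,0]*np.sin(a)+D[...,1]*np.cos(a)
m=blue&(Z>80)&(Z<90)&(abs(lx)<60)&(abs(ly)<130)
for lo in range(-60,110,20):
    k=m&(abs(ly-lo)<8)
    if k.sum()>20: print(lo,k.sum(),np.percentile(lx[k],[1,99]).round(1), np.median(Z[k]).round(1), "inner", lx[k][(lx[k]<0)].max().round(1), lx[k][lx[k]>0].min().round(1))
print("ly max",np.percentile(ly[m],[.5,99.5]))
k=(Z<78)&(abs(lx)<22)&(ly<-20)&(ly>-90); print("narrow well",k.sum(),np.percentile(ly[k],[1,99]),np.percentile(Z[k],[5,50,95]))
k=(Z>15)&(Z<200)&(X>525)&(abs(Y+230)<80); print("centrifuge",k.sum(),np.percentile(X[k],[0.5,5]) if k.any() else 0)
z=np.load("top0.npz"); W=pts(z["d"],get_calibration("top"),z["T"]);X,Y,Z=W[...,0],W[...,1],W[...,2]
k=(Z>60)&(X>525)&(abs(Y+230)<80); print("centrifuge",k.sum(),np.percentile(X[k],[0.5,5]))
E
```

```text
-60 430 [-43.8  43.4] 85.6 inner -25.0 24.4
-40 527 [-43.7  43.3] 85.6 inner -24.5 24.2
-20 830 [-43.4  42.9] 85.5 inner -0.7 0.3
0 490 [-43.7  43.3] 85.7 inner -27.0 26.3
20 846 [-42.6  43.3] 85.6 inner -0.6 0.4
40 297 [-43.6  43.8] 85.4 inner -35.4 35.1
60 340 [-44.   43.9] 85.4 inner -35.1 35.0
80 357 [-44.   43.9] 85.3 inner -35.1 35.2
100 827 [-43.2  42.4] 85.4 inner -0.4 0.5
ly max [-94.1562172   99.42153611]
narrow well 1387 [-63.75779171 -25.8265871 ] [10.11897983 63.70491446 65.10337725]
centrifuge 19882 [648.36520281 649.97529878]
centrifuge 10629 [649.05023561 657.79916582]
```

View pics/t8.png

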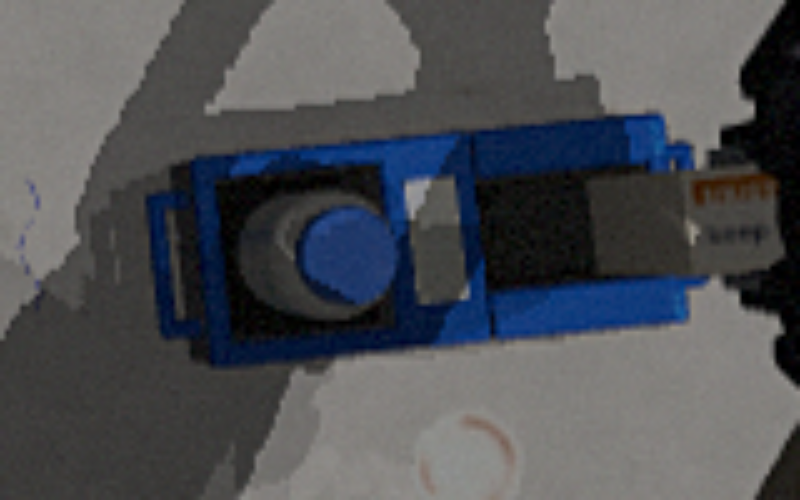

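>>> play_rows:
  moves: [0.0034,0.01,-0.0023,0,0.0034,0.035,-0.0023,0,0.0034,0.06,-0.0023,0,0.0034,0.08,-0.0023,0,0.0034,0.095,-0.0023,0,0.0034,0.105,-0.0023,0,0.0034,0.109,-0.0023,0,0.0034,0.111,-0.0023,0]

```text
time_s: 21.4
ee_pos: [476.4, -230.2, 199.9]
tcp_rot: [-1.253, 1.138, -1.139]
force: [-0.4, -0.2, 0.1]
finger_gap: 34.5
```

```bash
python3 - <<'E'
from h import *
p,d,c,T=cam("scene"); save("s9.png",cv2.resize(p[180:350,240:440],(800,680))[80:])
goal(476.3,-229.5,172,5.6)
p,d,c,T=cam("wrist"); save("w9.png",p)
E
```

```text
t 21.45 pos [ 476.5 -230.2  200. ] yaw 5.5 F [-0.05 -0.65 -0.32] gap 34.4 q [-0.55 -0.03  1.76 -0.    1.41 -0.64]
shift m [-0.0007  0.028  -0.0001] turn -0.0018 down tilt [ 6.e-04 -3.e-04 -1.e+00]
```

View pics/w9.png

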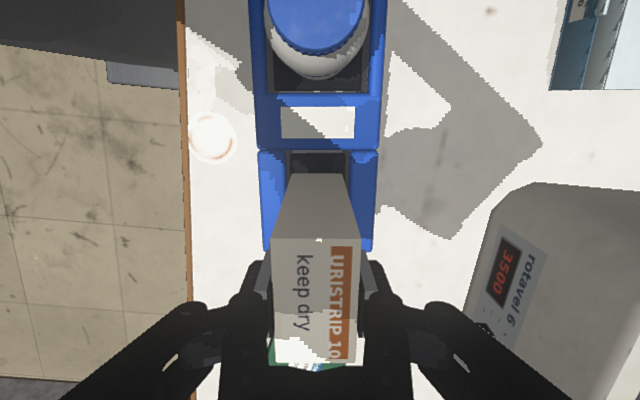

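View pics/s9.png

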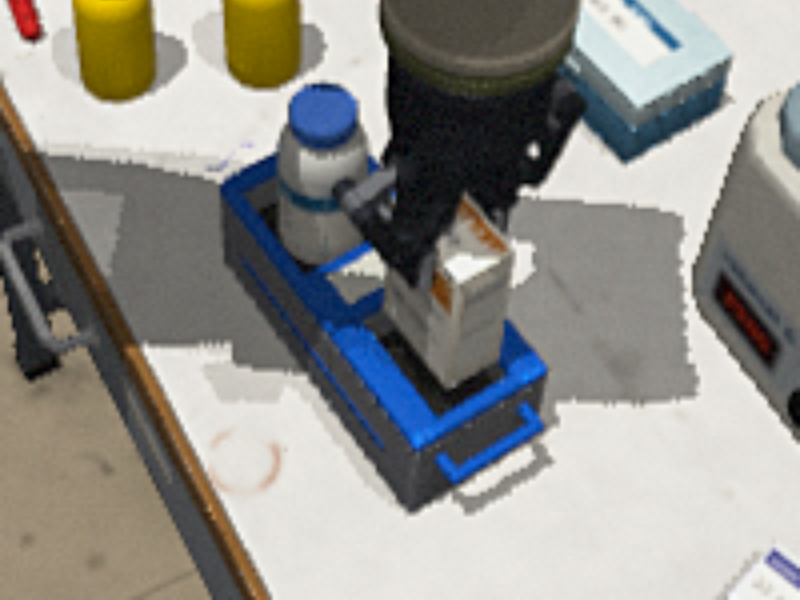

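>>> play_rows:
  moves: [-0.0005,0.004,0,0,-0.0005,0.008,0,0,-0.0005,0.012,0,0,-0.0005,0.016,0,0,-0.0005,0.018,0,0,-0.0005,0.02,0,0,-0.0005,0.02,0,0,-0.0005,0.02,0,0]

```text
time_s: 22.3
ee_pos: [476.2, -229.5, 179.9]
tcp_rot: [-1.253, 1.138, -1.138]
force: [-0.5, -0.2, -0.1]
finger_gap: 34.4
```

>>> play_rows:
  moves: [0,0.001,0,0,0,0.003,0,0,0,0.005,0,0,0,0.007,0,0,0,0.008,0,0,0,0.008,0,0,0,0.008,0,0,0,0.008,0,0]

```text
time_s: 23.1
ee_pos: [476.2, -229.6, 171.9]
tcp_rot: [-1.253, 1.138, -1.138]
force: [-0.3, 1.0, -0.6]
finger_gap: 34.1
```

>>> play_rows:
  moves: [0,0.001,0,0,0,0.002,0,0,0,0.003,0,0,0,0.004,0,0,0,0.005,0,0,0,0.005,0,0,0,0.005,0,0,0,0.005,0,0]

```text
time_s: 23.9
ee_pos: [476.2, -229.5, 166.8]
tcp_rot: [-1.253, 1.138, -1.138]
force: [0.0, -0.1, -0.5]
finger_gap: 34.6
```

>>> play_rows:
  moves: [0,0.001,0,0,0,0.002,0,0,0,0.003,0,0,0,0.004,0,0,0,0.004,0,0,0,0.004,0,0,0,0.004,0,0,0,0.004,0,0]

```text
time_s: 24.7
ee_pos: [476.2, -229.5, 162.9]
tcp_rot: [-1.253, 1.138, -1.138]
force: [-0.2, 0.4, -0.6]
finger_gap: 34.5
```

>>> play_rows:
  moves: [0,0.001,0,0,0,0.002,0,0,0,0.003,0,0,0,0.003,0,0,0,0.003,0,0,0,0.003,0,0,0,0.003,0,0,0,0.003,0,0]

```text
time_s: 25.5
ee_pos: [476.2, -229.5, 159.9]
tcp_rot: [-1.253, 1.138, -1.138]
force: [-0.4, -0.1, 0.9]
finger_gap: 34.0
```

>>> play_rows:
  moves: [0,0.001,0,0,0,0.001,0,0,0,0.001,0,0,0,0.001,0,0,0,0.001,0,0,0,0.001,0,0,0,0.001,0,0,0,0.001,0,0]

```text
time_s: 26.3
ee_pos: [476.2, -229.6, 158.8]
tcp_rot: [-1.253, 1.138, -1.138]
force: [-0.4, -0.7, 1.6]
finger_gap: 34.8
```

>>> play_rows:
  moves: [0,0.001,0,0,0,0.001,0,0,0,0.001,0,0,0,0.001,0,0,0,0.001,0,0,0,0.001,0,0,0,0.001,0,0,0,0.001,0,0]

```text
time_s: 27.1
ee_pos: [476.2, -229.5, 157.8]
tcp_rot: [-1.253, 1.138, -1.138]
force: [-0.7, -0.1, 3.3]
finger_gap: 34.5
```

>>> play_rows:
  moves: [0,-0.0005,0,0,0,-0.001,0,0,0,-0.001,0,0,0,-0.001,0,0,0,-0.001,0,0,0,-0.001,0,0,0,-0.001,0,0,0,-0.001,0,0]

```text
time_s: 27.9
ee_pos: [476.2, -229.5, 158.8]
tcp_rot: [-1.253, 1.138, -1.138]
force: [0.4, -0.9, 2.4]
finger_gap: 33.9
```

>>> play_rows:
  moves: [0,0,0,0,0,0,0,0,0,0,0,0,0,0,0,0,0,0,0,0,0,0,0,0,0,0,0,0,0,0,0,0]
  gripper: 100

```text
time_s: 28.7
ee_pos: [476.2, -229.5, 158.8]
tcp_rot: [-1.253, 1.138, -1.138]
force: [-1.0, -0.6, 0.0]
finger_gap: 85.4
```

>>> play_rows:
  moves: [0,-0.01,0,0,0,-0.03,0,0,0,-0.06,0,0,0,-0.09,0,0,0,-0.12,0,0,0,-0.14,0,0,0,-0.15,0,0,0,-0.15,0,0]

```text
time_s: 29.5
ee_pos: [476.8, -229.9, 310.9]
tcp_rot: [-1.252, 1.135, -1.141]
force: [0.3, -1.4, -0.4]
finger_gap: 85.1
```

```bash
python3 - <<'E'
from h import *
p,d,c,T=cam("scene"); save("s10.png",cv2.resize(p[120:330,220:440],(628,600)))
goal(476,-20,310,5.6)
p,d,c,T=cam("wrist"); save("w10.png",p)
E
```

```text
t 29.55 pos [ 476.3 -229.6  309.1] yaw 5.5 F [-0.52 -0.82  0.49] gap 85.6 q [-0.55 -0.08  1.61  0.    1.61 -0.64]
shift m [-0.2087 -0.001   0.0198] turn -0.0017 down tilt [ 8.e-04 -5.e-04 -1.e+00]
```

View pics/s10.png

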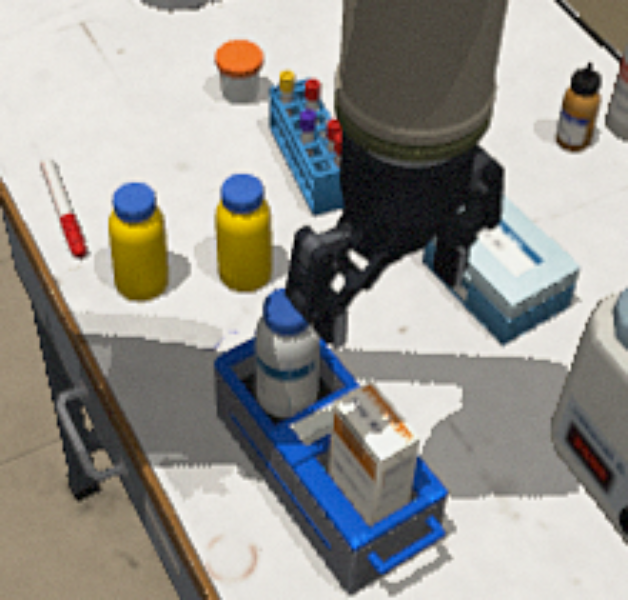

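View pics/w10.png

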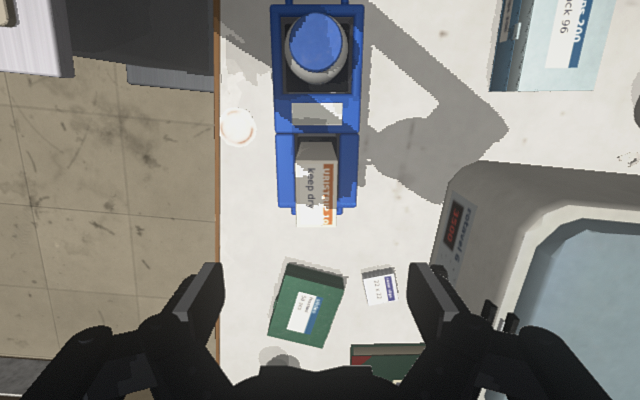

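```bash
python3 - <<'E'
from h import *
p,d,c,T=cam("wrist"); W=pts(d,c,T); X,Y,Z=W[...,0],W[...,1],W[...,2]
m=(np.hypot(X-465,Y+113)<25)&(Z>165)&(Z<190); print("cap",np.median(W[m],0).round(1),np.percentile(Z[m],[10,90]).round(1))
m=(abs(X-476)<40)&(abs(Y+230)<45)&(Z>155)&(Z<180); print("carton",np.median(W[m],0).round(1),np.percentile(Z[m],[10,90]).round(1),cv2.minAreaRect(W[m][:,:2].astype(np.float32)))
print(sense()["force"].round(1)); job_done(); print(sense()["time_s"])
E
```

```text
cap [ 464.1 -115.3  177.5] [176.4 178.5]
carton [ 475.3 -227.7  168.9] [167.8 169.8] ((475.4347839355469, -230.3540802001953), (35.441307067871094, 59.64740753173828), 5.410553455352783)
[-0.  -0.4 -0.5]
the job is handed in; nothing more can be done
the job is handed in; nothing more can be done
```

I packed the bottle into the square well first, then the carton into the narrow well, and handed the job in at about 30 s of the 62 s allowed.

**Contact:** I lowered each one in small steps until the wrist force rose along with the rest's springing.

| | Highest push felt | Push at release |
|---|---|---|
| Bottle | about 5 N | about 2.5 N |
| Carton | about 3 N | about 2.4 N |

After reaching contact I backed off 1 to 1.5 mm before opening the fingers.

**Last checks:**
- **Bottle:** it stands upright with its cap level at z = 177.5 mm.
- **Carton:** it stands upright with its top level at z = 169 mm and is turned 5.4°, matching the carrier's 5.6°.
- **Arm:** it is lifted clear with no contact force.
- **Left alone:** I did not reach for the specimen cup, marker, stain bottle or yellow bottles. The cup, marker and yellow bottles look unmoved in the last scene picture. The arm blocks the view of the stain bottle nearest the carrier there, but the arm never went near it.

**Disagreements:**
- The scene camera differed from the other two by up to about 5 mm sideways, so I went by the top and wrist cameras.
- The bottle's grip measured 48.5 mm rather than 52 mm because the pads held it at the start of the shoulder. It did not slip.

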